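# Feed a bearing ball into its tray and hold it over the inspection camera

### The job

Swing the ball feeder's spring lever towards the robot all the way to its stop and let it go back, so that the ball drops into the pocket of the tray underneath. Then take the tray by its square post, draw it out from under the feeder and carry it, without tipping it or losing the ball, to the round inspection camera, disturbing nothing else on the table. Finish while still holding the tray there, still and level, with the ball in its pocket centred about 10 cm above the camera's lens.

Things in the scene. Friction and masses are not known exactly. Their poses are not given: they have to be found in the camera images.
- feeder: Fixed ball feeder. Origin on the table under its clear upright tube (36 mm wide, 76 to 146 mm up); -x is the open front, +y the lever's side. Base plate 8 mm thick; post at x = +72 mm, 153 mm high; pivot bracket 80 to 92 mm up. Under the tube the tray can rise 25 mm at most: draw it out 60 mm along -x before lifting it higher. 5 mm strips flank its pocket end, 31 mm off centre.
- gate (a joint): Lever angle (rad): 0 at rest, 0.9 at the stop. It swings level about an upright pivot; the knob moves to the feeder's -x (front) as the value grows, and the blade on which the ball waits (underside 68 mm above the table) leaves the tube, dropping the ball at about 0.5. The spring needs about 2 N at the knob at rest, 6 N at the stop, and returns the lever to 0.
- lever_pivot (a point): Point on the lever's upright pivot axis, at the height of the knob's centre; it is 45 mm from the tube's axis, to the feeder's +y.
- lever_knob (a point): Centre of the lever's knob, a black upright cylinder 16 mm in diameter and 48 mm tall (80 to 128 mm above the table) at the end of the lever, 85 mm from the pivot. At rest it lies on the feeder's +y side, 130 mm from the tube's axis, free all round.
- tray_handle (a point): Centre of the tray's upright square steel post, 22 by 22 mm, 70 mm tall; top 35 mm above this point, the tray's underside 41 mm below. +x points from post to pocket, z up, sides along x and y. White tray 151 mm long (23 mm behind the post's centre to 129 mm ahead), 44 mm wide, about 0.24 kg, mostly in the post; it stands on the feeder's base plate, post to the front.
- tray_pocket (a point): Where the ball's centre lies when it rests in the tray's pocket: 100 mm from the post's centre along the tray's +x, 12.6 mm above the tray's underside. The pocket is a round dish, 45 mm wide at its rim and 18 mm high, with a hole smaller than the ball through its bottom; the ball rolls out if the tray is tipped by some 35 degrees.
- ball_center (a point): Centre of the loose steel ball, 24 mm in diameter, 57 g. At the start it is in the feeder's tube.
- viewer_lens (a point): Centre of the lens, on top of the inspection camera that looks straight up: a black puck 90 mm in diameter with a white ring light, fixed to the table, top 30 mm above the table.
Mind the look-alikes: they are no part of the job. What is shaped like the part that bears tray_handle but black or red is not meant.

How it is judged:
By the outcome, as a careful person would: the job done as asked, in the order asked, and still so for the second after the job is handed in, while the arm keeps its last pose, push and grip.
It also fails if it takes over 72 s, if anything falls off the work surface, if the arm or the gripper's body presses on something with over 40 N, if the wrist force passes 120 N, or if a joint passes its speed limit or range.

### The arm

A 7-joint arm with a two-finger parallel gripper is mounted at the origin on the work surface. World frame = base frame: x ahead of the robot, y to its left, z up, the work surface at z = 0. Lengths are in m, angles in rad, forces in N, time in s.
With the tool pointing down it reaches from about 0.425 to 0.925 m from the base axis. Payload 6.8 kg.
Tool frame: the origin (TCP) lies where the fingers leave the gripper's body, on its centre line; the fingertips stand 73 mm ahead of it and the grasp point (between the pads) lies 54 mm ahead of it; z points along the fingers, y is the direction in which the jaws open and shut (so a half turn about z gives the same grasp; the last joint's range is limited). The gripper opens to 85 mm and grips with 20 to 120 N. Pads are 22 mm wide; open, the fingers measure 114 mm over their backs; the gripper's body (76 mm by 85 mm) begins 54 mm behind the grasp point. The pads swing forward as they close: fully open they stand 13 mm farther back than shut.
Start: joints at [1.096, 0.477, 0.022, 1.555, -0.011, 1.109, -0.083], TCP at [0.242, -0.63, 0.304] pointing down, gripper open.
Joint ranges: [-2.96, 2.96], [-0.34, 2.1], [-1.41, 1.46], [0.24, 2.44], [-1.37, 4.51], [0.17, 1.92], [-2.96, 2.96]. Speed limits (rad/s): [2.39, 2.39, 3.14, 3.14, 3.14, 3.14, 3.14].

### API

Orientations are given as a rotation vector (axis times angle).
In Python, from bench import r gives the robot as it stands.
- The arm moves only by the shell command python3 -m handwheel 'ROWS' [FORCE]. ROWS is JSON, a list that holds one entry, the list of rows, each a list of 7 numbers: the shift along the world's x, y, z in m, then the turn, a rotation vector about the world's x, y, z in rad, then the finger opening in m, from 0 to 0.0854. A call has 1 to 10 rows; each row shifts and turns the commanded pose from where the row before left it; what a row does not reach is not made up. A row lasts 1/12 s, in which the tool goes at most 41.7 mm and 7.16 degrees, less where a joint would pass 70% of its speed; a pose out of reach is approached as far as the arm can. A call is refused whole if a number of a shift passes 0.0417 or a number of a turn 0.125, either way. A call with a gripper value outside its range is refused whole. The fingers move at their own pace and stop on an object; FORCE is the grip in N (left out, the last holds). Time passes only in rows, so rows that do not move let the fingers close. It gives the time, the measured TCP pose, the force and the opening at its end, in the units of the state.
- r.get_obs(): the state, without advancing time (a new reading comes with each control period).
- r.grab_frame(name): name is "side" or "top" or "wrist"; returns (picture, depth): 384x512x3 uint8, red, green, blue; 384x512 float32, m along the optical axis (not along the pixel's ray), 0 where there is no reading.
- r.get_calibration(name): a dict with "vertical_fov" (degrees; the focal length in pixels is half the picture's height over the tangent of half this angle, whatever the lens; pixels are square), "cx", "cy" (the principal point, pixels), "R" (3x3) and "t" (3): a world point X has camera coordinates R X + t; the wrist camera has in their place "T_tool_cam" (4x4, takes a point from camera to tool coordinates, whose origin is the TCP and whose axes are the flange's). Camera axes: x right, y down, z forward; pixel columns grow to the right and rows downward; lengths in m; the calibration is good to about 2 mm. A picture is of the moment at which its call begins: read the wrist's pose just before it. get_calibration takes no time and is no camera call.
- r.hand_in(): hands the job in, once; it reports no verdict.
Trained networks look in the newest picture that a camera, given by its name, has taken for a name from the list of things; names that differ only in an ending like _2 or _b are one class to them, and where a whole thing is asked for, a point or a joint stands for the part that bears it (a point fixed in the world has none). Each returns a list of dicts, best first, with "p" (0 to 1); they miss things now and then, are a little off and sometimes report something else, mostly with a low value. They report only what shows in the picture. A call takes as long as a camera call. They do not tell look-alikes from the thing itself.
- r.masks_of(label, camera): "pixels" (384x512 bool, what is visible of it) and "at" ([column, row] in pixels, amid what is visible of it).
The state is a dict: "clock": time; "joints": joint angles; "qvel": joint speeds; "tau": joint torques, N m; "tcp_pos": TCP position; "orientation": TCP orientation; "contact_force": force on the tool from outside, world axes, zero at the start; "moment": the same for the moment, N m; "grip_width": finger opening in m.
Only numpy, scipy, OpenCV 4.12 (cv2) and the standard library are available. Lean on these libraries where they do the work, as an engineer would, in place of code of your own. Each camera call takes 0.05 s, during which the arm holds its last target.

## Working session

There is one attempt and no reset: what is moved stays moved. The work goes in short steps, Python scripts to look and compute and a shell command to move; the robot and the scene stay as the last step left them, time stands still between calls to the robot, and variables do not carry over. Pictures are saved under pics/ and viewed, and the job is handed in when it is done.

```bash
ls; mkdir -p pics
cat > h.py <<'E'
import numpy as np, cv2
from bench import r
def cam(n):
    c=r.get_calibration(n); f=192/np.tan(np.radians(c["vertical_fov"])/2)
    if "R" in c:
        R=np.array(c["R"]);t=np.array(c["t"]); return f,c["cx"],c["cy"],R.T,-R.T@t
    o=r.get_obs(); Rw=cv2.Rodrigues(np.array(o["orientation"],float))[0]; T=np.array(c["T_tool_cam"])
    return f,c["cx"],c["cy"],Rw@T[:3,:3],Rw@T[:3,3]+np.array(o["tcp_pos"])
def grab(n,name):
    k=cam(n); im,d=r.grab_frame(n); cv2.imwrite(f"pics/{name}.png",im[:,:,::-1]); np.savez(f"/tmp/{name}.npz",im=im,d=d,k=np.array([*k[:3],*k[3].ravel(),*k[4]]))
    return im,d,k
def load(name):
    z=np.load(f"/tmp/{name}.npz");k=z["k"];return z["im"],z["d"],(k[0],k[1],k[2],k[3:12].reshape(3,3),k[12:15])
def cloud(d,k):
    f,cx,cy,R,p=k; v,u=np.mgrid[:384,:512]
    P=np.stack([(u-cx)/f*d,(v-cy)/f*d,d],-1)@R.T+p; P[d<=0]=np.nan; return P
def ray(u,v,z,k):
    f,cx,cy,R,p=k; q=R@np.array([(u-cx)/f,(v-cy)/f,1]); return p+q*(z-p[2])/q[2]
def proj(X,k):
    f,cx,cy,R,p=k; q=R.T@(np.array(X)-p); return cx+f*q[0]/q[2],cy+f*q[1]/q[2]
E
python3 - <<'E'
from h import *
print(r.get_obs())
for n in("top","side","wrist"):
    im,d,k=grab(n,n+"0")
    print(n,k)
    for l in("feeder","lever_knob","tray_handle","viewer_lens","gate"):
        try:
            for m in r.masks_of(l,n): print(l,round(m["p"],2),m["at"],m["pixels"].sum())
        except Exception as e: print(l,e)
E
```

```text
pics
{'clock': 0.0, 'joints': array([ 1.09586775,  0.47778259,  0.02235928,  1.5564371 , -0.01152178,
        1.10929029, -0.08307388]), 'qvel': array([-0.00026561,  0.00030791, -0.00047097, -0.00148231, -0.00022416,
        0.00054563,  0.00187329]), 'tau': array([-1.05639996e-03, -5.96449506e+01,  1.60720691e+00, -2.81198376e+01,
        1.23536252e-02,  9.36062570e-03,  2.28302275e-05]), 'tcp_pos': array([ 0.24192128, -0.62967437,  0.30294377]), 'orientation': array([-3.08718805e+00, -5.72703733e-01,  6.99029752e-04]), 'contact_force': array([ 0.00957283,  0.20535894, -0.64679469]), 'moment': array([-0.00308751, -0.00240956,  0.01647245]), 'grip_width': 0.08542524846594668}
top (np.float64(489.0502858305163), 259.0165841086579, 191.8923229353421, array([[-0.00991984, -0.99855667,  0.05278421],
       [-0.99994995,  0.00983723, -0.00182465],
       [ 0.00130276, -0.05279966, -0.99860428]]), array([ 0.41768466, -0.03464611,  1.35539647]))
feeder 0.9 [295.1, 154.7] 2558
lever_knob 0.59 [269.0, 159.6] 164
tray_handle 0.84 [351.9, 242.1] 911
tray_handle 0.81 [188.6, 231.9] 879
tray_han
[... 205 characters left out ...]
 0.2915509 ],
       [-0.43494736,  0.67666682, -0.5940899 ],
       [-0.00550349, -0.66175105, -0.74970345]]), array([0.20924016, 0.54802812, 0.80561801]))
feeder 0.92 [235.8, 166.6] 2149
lever_knob 0.55 [232.6, 175.4] 183
tray_handle 0.87 [266.0, 171.3] 643
tray_handle 0.71 [333.6, 166.4] 575
tray_handle 0.64 [257.6, 279.2] 1168
gate 0.68 [234.6, 179.9] 164
wrist (np.float64(280.54783507558517), 254.9487826892294, 189.0786098441756, array([[ 3.58277422e-01, -8.89634789e-01, -2.83173501e-01],
       [-9.33615104e-01, -3.41284220e-01, -1.09031734e-01],
       [ 3.55776300e-04,  3.03438666e-01, -9.52850906e-01]]), array([ 0.31599503, -0.60244185,  0.37546311]))
tray_handle 0.42 [58.5, 2.3] 49
```

Run:
```python
from h import *
im,d,k=load("top0"); cv2.imwrite("pics/topz.png",cv2.resize(im[110:290,140:400,::-1],None,fx=3,fy=3,interpolation=cv2.INTER_CUBIC))
im,d,k=load("side0"); cv2.imwrite("pics/sidez.png",cv2.resize(im[80:320,160:400,::-1],None,fx=2.5,fy=2.5,interpolation=cv2.INTER_CUBIC))
```

```text
(no output)
```

View pics/topz.png

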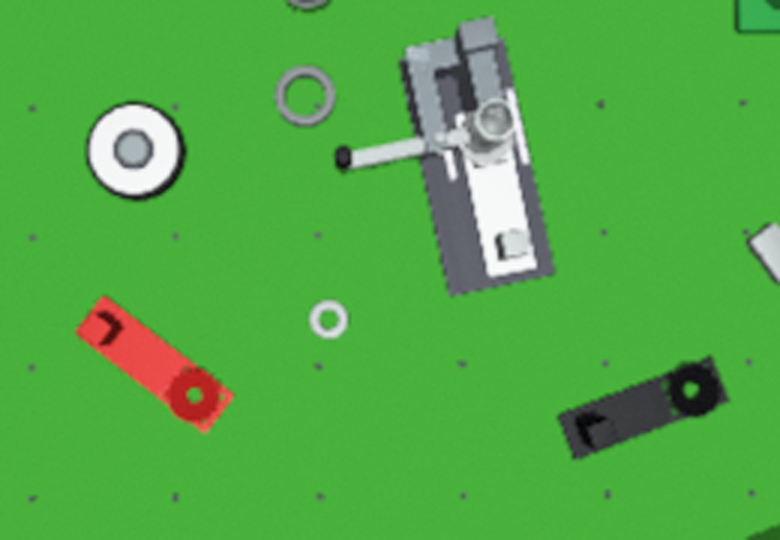

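View pics/sidez.png

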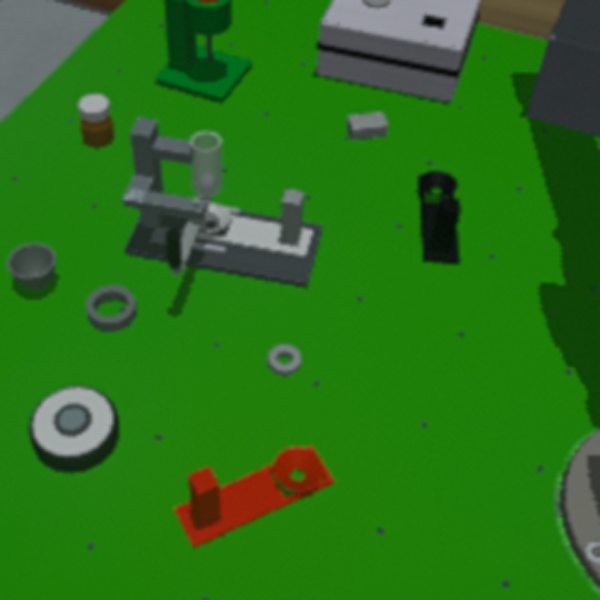

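View pics/top0.png

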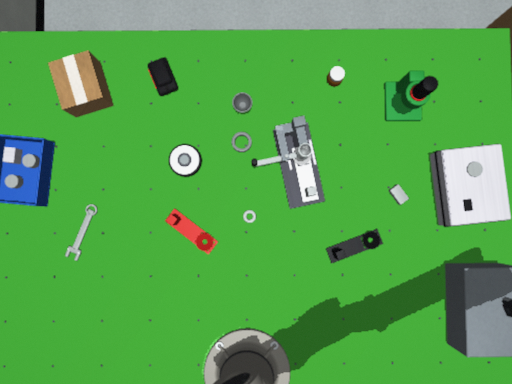

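Run:
```python
from h import *
for n in("top0","side0"):
    im,d,k=load(n); P=cloud(d,k); Z=P[...,2]; rgb=im.astype(int)
    print(n)
    box=(P[...,0]>.38)&(P[...,0]<.72)&(P[...,1]>-.25)&(P[...,1]<.3)
    ng=~((rgb[...,1]>rgb[...,0]+40)&(rgb[...,1]>rgb[...,2]+40))
    m=box&(Z>.02)&ng
    nn,lab,st,ce=cv2.connectedComponentsWithStats(m.astype(np.uint8))
    for i in range(1,nn):
        if st[i,4]>8:
            q=P[lab==i]; print(ce[i].round(1),st[i,4],np.nanmedian(q,0).round(4),np.nanmax(q[:,2]).round(4),rgb[lab==i].mean(0).round())
    # histogram of heights in table
    print("table z",np.nanmedian(Z[box&~ng]))
im,d,k=load("top0");P=cloud(d,k)
# fine: post top, tube, knob, lens
for (u,v) in [(310,191),(311,191),(312,190),(254,162),(255,162),(304,149),(300,120),(185,160)]:
    print((u,v),P[v,u].round(4),im[v,u])
for n in("top0","side0"):
  im,d,k=load(n)
  # lens: white ring
  P=cloud(d,k)
  w=(im.min(-1)>170)&(abs(P[...,1]-.13)<.08)&(abs(P[...,0]-.48)<.08) 
  print(w.sum())
  ys,xs=np.where(w)
  if len(xs): 
    c=cv2.minEnclosingCircle(np.stack([xs,ys],-1).astype(np.float32)); print(c, ray(*c[0],.03,k))
```

```text
top0
[241.9 109.3] 31 [0.713  0.0076 0.0384] 0.0443 [108. 116. 114.]
[290.7 143.3] 1198 [ 0.6019 -0.1278  0.0946] 0.1602 [150. 159. 161.]
[244.8 134.3] 22 [ 6.491e-01 -2.000e-04  2.180e-02] 0.0252 [134. 149. 140.]
[249.2 144.1] 9 [ 0.62   -0.011   0.0221] 0.0281 [140. 150. 147.]
[184.7 159.7] 801 [0.5771 0.164  0.0291] 0.0389 [192. 195. 196.]
[310.7 190.9] 95 [ 0.4858 -0.172   0.0838] 0.0912 [184. 190. 190.]
[173.4 219. ] 105 [0.4167 0.1881 0.0764] 0.0834 [174.  49.  48.]
table z 0.0011305778655036347
side0
[229.7 153.8] 1217 [ 0.6002 -0.126   0.0982] 0.1566 [73. 88. 80.]
[276.4 166.1] 168 [ 0.4848 -0.165   0.0611] 0.0884 [77. 88. 82.]
[177.4 189.3] 45 [0.7107 0.0167 0.0351] 0.0419 [54. 70. 58.]
[189.  249.8] 850 [0.5752 0.1707 0.0287] 0.0344 [120. 130. 126.]
[241.5 277.5] 225 [0.4125 0.197  0.0665] 0.08 [104.  38.   8.]
table z 0.0007551693656728253
(310, 191) [ 0.4858 -0.1696  0.0856] [214 221 221]
(311, 191) [ 0.4857 -0.1719  0.0878] [213 221 222]
(312, 190) [ 0.4883 -0.1747  0.0865] [212 219 219]
(254, 162) [ 0.5577 -0.025   0.1316] [60 59 62]
(255, 162) [ 0.5578 -0.0275  0.1307] [59 60 62]
(304, 149) [ 0.5948 -0.1549  0.0933] [135 141 140]
(300, 120) [ 0.6589 -0.1403  0.1529] [146 156 164]
(185, 160) [0.5764 0.1632 0.0324] [170 182 184]
134
((184.5, 166.5), 12.510096549987793) [0.55892178 0.16498535 0.03      ]
0
```

Run:
```python
from h import *
im,d,k=load("top0"); P=cloud(d,k)
for name,(u0,u1,v0,v1) in dict(darkbox=(445,511,262,357),printer=(432,510,145,227),press=(384,440,68,122)).items():
    q=P[v0:v1,u0:u1].reshape(-1,3); q=q[q[:,2]>.02]; print(name,np.nanmin(q,0),np.nanmax(q,0),np.nanpercentile(q[:,2],[50,90,99]))
print("lever"); 
for u in range(250,296,3):
    v=int(round(162-(u-254)*0.13)); print(u,v,P[v,u].round(4),im[v,u])
# yaw: white tray and base
Z=P[...,2]; b=(im.max(-1).astype(int)-im.min(-1)<45)&(P[...,0]>.44)&(P[...,0]<.72)&(P[...,1]>-.23)&(P[...,1]<-.05)
dark=b&(im.max(-1)<120)
n,l,s,c=cv2.connectedComponentsWithStats(b.astype(np.uint8)); i=1+s[1:,4].argmax()
q=P[(l==i)&(Z<.03)][:,:2].astype(np.float32); print("base",cv2.minAreaRect(q))
w=(im.min(-1)>200)&b&(Z<.03); q=P[w][:,:2].astype(np.float32); print("white",cv2.minAreaRect(q),len(q))
for lab in ("tray_handle","lever_knob"): pass
T=r.get_calibration("wrist")["T_tool_cam"]; print(np.round(T,3))
print(cv2.Rodrigues(r.get_obs()["orientation"])[0].round(3))
c=P[150:170,175:196].reshape(-1,3); im2=im
# puck circle
Zp=(Z>.018)&(Z<.045)&(abs(P[...,0]-.575)<.07)&(abs(P[...,1]-.165)<.07)
print("puck",cv2.minEnclosingCircle(P[Zp][:,:2].astype(np.float32)),P[Zp].mean(0))
```

```text
darkbox [ 0.06925325 -0.69118267  0.02027229] [ 0.29068486 -0.54146452  0.32430107] [0.12957217 0.13369135 0.29873639]
printer [ 0.39079891 -0.68593603  0.02000288] [ 0.60198934 -0.50925826  0.10150837] [0.09021957 0.09404716 0.09721926]
press [ 0.69345492 -0.47234529  0.02020898] [ 0.7902661  -0.40477837  0.2317054 ] [0.13568045 0.22506896 0.22902641]
lever
250 163 [ 0.5702 -0.0128 -0.0011] [ 72 176  59]
253 162 [ 0.5578 -0.0225  0.1311] [57 57 60]
256 162 [ 0.5577 -0.03    0.1312] [50 50 52]
259 161 [ 0.5671 -0.0378  0.0722] [209 218 218]
262 161 [ 0.5668 -0.0457  0.0737] [211 218 218]
265 161 [ 0.567  -0.0536  0.071 ] [210 219 219]
268 160 [ 0.5694 -0.0615  0.0733] [209 217 217]
271 160 [ 0.5696 -0.0695  0.0704] [208 216 217]
274 159 [ 0.5717 -0.0773  0.0747] [207 216 215]
277 159 [ 0.5721 -0.0853  0.0708] [207 215 215]
280 159 [ 0.5715 -0.0931  0.0748] [204 213 212]
283 158 [ 0.5717 -0.1     0.0944] [154 164 171]
286 158 [ 0.572  -0.1079  0.0915] [145 155 160]
289 157 [ 0.5747 -0.1158  0.0901] [189 197 200]
292 157 [ 0.5766 -0.1248  0.074 ] [204 212 211]
295 157 [ 0.5772 -0.1331  0.0686] [178 186 185]
base ((0.5613085627555847, -0.12558820843696594), (0.2300165742635727, 0.14253997802734375), 11.0552396774292)
white ((0.5444984436035156, -0.1612025946378708), (0.16269591450691223, 0.07342896610498428), 11.679522514343262) 593
[[-0.    -0.953 -0.303  0.079]
 [ 1.    -0.     0.     0.001]
 [-0.    -0.303  0.953 -0.072]
 [ 0.     0.     0.     1.   ]]
[[ 0.933  0.359  0.   ]
 [ 0.359 -0.933 -0.   ]
 [-0.     0.    -1.   ]]
puck ((0.5790888071060181, 0.16468745470046997), 0.04496242478489876) [0.57848932 0.16370747 0.02871251]
```

```bash
python3 -m handwheel '[[[0.018,0.035,0,0,0,0.11,0.045],[0.018,0.035,0,0,0,0.11,0.045],[0.018,0.035,0,0,0,0.11,0.045],[0.018,0.035,0,0,0,0.11,0.045],[0.018,0.035,0,0,0,0.11,0.045],[0.018,0.035,0,0,0,0.11,0.045],[0.018,0.035,0,0,0,0.11,0.045],[0.018,0.035,0,0,0,0.11,0.045],[0.018,0.035,0,0,0,0.11,0.045],[0.018,0.035,0,0,0,0.11,0.045]]]' 40; python3 -c "
from h import *
o=r.get_obs();print(o['joints'].round(2));R=cv2.Rodrigues(o['orientation'])[0];print(R.round(3))"
```

```text
clock: 1.73
tcp_pos: [0.4226, -0.2784, 0.3043]
orientation: [2.328, 2.108, -0.0]
contact_force: [0.3, 0.0, 0.5]
grip_width: 0.045
[ 0.77  0.22 -0.36  1.93  0.09  1.    0.27]
[[ 0.099  0.995  0.001]
 [ 0.995 -0.099 -0.001]
 [-0.001  0.001 -1.   ]]
```

```bash
python3 -m handwheel '[[[0.019,0.036,0,0,0,0.105,0.045],[0.019,0.036,0,0,0,0.105,0.045],[0.019,0.036,0,0,0,0.105,0.045],[0.019,0.036,0,0,0,0.105,0.045],[0.019,0.036,0,0,0,0.105,0.045],[0.019,0.036,0,0,0,0.105,0.045],[0.019,0.036,0,0,0,0.105,0.045],[0,0,0,0,0,0,0.045]]]'
python3 - <<'E'
from h import *
o=r.get_obs();print(o['joints'].round(2),o['tcp_pos'].round(4));R=cv2.Rodrigues(o['orientation'])[0];print(R.round(3))
grab("wrist","w1")
for l in("lever_knob","feeder","tray_handle"):
    for m in r.masks_of(l,"wrist"): print(l,m["p"],m["at"],m["pixels"].sum())
E
```

```text
clock: 2.4
tcp_pos: [0.5577, -0.0189, 0.3049]
orientation: [1.4, 2.811, 0.011]
contact_force: [-0.3, 1.5, 1.6]
grip_width: 0.0451
[ 0.42  0.35 -0.61  1.81  0.22  1.05  0.37] [ 0.5577 -0.0189  0.3049]
[[-0.603  0.798  0.004]
 [ 0.798  0.603  0.006]
 [ 0.002  0.006 -1.   ]]
lever_knob 0.89 [241.3, 201.6] 1046
lever_knob 0.41 [155.1, 228.9] 2645
feeder 0.73 [237.9, 245.8] 10345
tray_handle 0.95 [14.6, 214.8] 2931
tray_handle 0.8 [157.2, 229.3] 2658
```

View pics/w1.png

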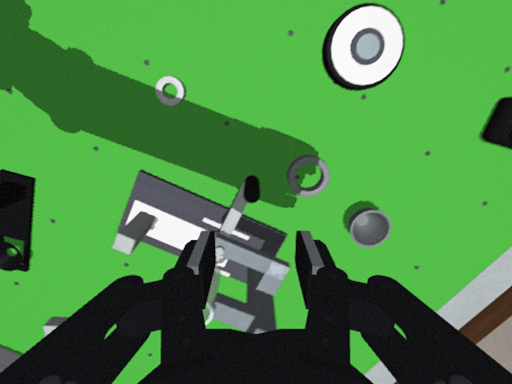

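Run:
```python
from h import *
im,d,k=load("w1"); P=cloud(d,k); Z=P[...,2]
def rep(n,m): q=P[m]; print(n,m.sum(),np.median(q,0).round(4),((np.percentile(q,3,0)+np.percentile(q,97,0))/2).round(4))
rep("knobtop",(Z>.115)&(Z<.14)&(abs(P[...,0]-.557)<.03)&(abs(P[...,1]+.026)<.03))
rep("knob side",(Z>.08)&(Z<.14)&(abs(P[...,0]-.557)<.03)&(abs(P[...,1]+.026)<.03))
m=(Z>.075)&(Z<.095)&(abs(P[...,0]-.486)<.03)&(abs(P[...,1]+.172)<.03); rep("posttop",m); print(cv2.minAreaRect(P[m][:,:2].astype(np.float32)))
m=(Z>.004)&(Z<.012)&(im.max(-1)<130)&(P[...,0]>.42)&(P[...,0]<.72)&(P[...,1]>-.23)&(P[...,1]<-.05); rep("base",m); print(cv2.minAreaRect(P[m][:,:2].astype(np.float32)))
m=(Z>.01)&(Z<.022)&(im.min(-1)>190)&(P[...,0]>.42)&(P[...,0]<.60)&(P[...,1]>-.23)&(P[...,1]<-.13); rep("tray",m); print(cv2.minAreaRect(P[m][:,:2].astype(np.float32)))
m=(Z>.022)&(Z<.04)&(abs(P[...,0]-.578)<.06)&(abs(P[...,1]-.164)<.06); rep("puck",m); print(cv2.minEnclosingCircle(P[m][:,:2].astype(np.float32)))
m=(Z>.06)&(Z<.08)&(P[...,0]>.54)&(P[...,0]<.6)&(P[...,1]<-.035)&(P[...,1]>-.09);rep("lever",m)
q=P[m][:,:2];c=q.mean(0);u,s,v=np.linalg.svd(q-c);print(np.degrees(np.arctan2(v[0,1],v[0,0])))
for p in [(0.557,-.026,.128),(0.486,-.172,.084)]: print(proj(p,k))
o=r.get_obs();print(o['tcp_pos'])
```

```text
knobtop 267 [ 0.5603 -0.0238  0.1292] [ 0.5608 -0.0248  0.1237]
knob side 385 [ 0.5594 -0.0224  0.1283] [ 0.5606 -0.0245  0.1089]
posttop 437 [ 0.488  -0.1707  0.0853] [ 0.488  -0.1732  0.0815]
((0.48783257603645325, -0.17368265986442566), (0.022225404158234596, 0.02236953377723694), 11.261752128601074)
base 4625 [ 0.5378 -0.1243  0.0097] [ 0.5562 -0.1437  0.0093]
((0.5593084692955017, -0.12955453991889954), (0.22413058578968048, 0.13697437942028046), 11.497058868408203)
tray 1447 [ 0.5204 -0.1634  0.0157] [ 0.5109 -0.1663  0.0157]
((0.5144418478012085, -0.16918843984603882), (0.10430126637220383, 0.04437709599733353), 11.298677444458008)
puck 5330 [0.5767 0.1645 0.0297] [0.5778 0.1642 0.0285]
((0.5789870619773865, 0.1649189293384552), 0.04493831470608711)
lever 466 [ 0.5693 -0.0667  0.0737] [ 0.5689 -0.0645  0.0736]
-73.48351578114399
(np.float64(247.5956972357895), np.float64(192.32677640653088))
(np.float64(123.93814742313518), np.float64(241.21288354271053))
[ 0.55474408 -0.02934596  0.30365968]
```

```bash
python3 -m handwheel '[[[0.005,0.003,-0.030,0,0,0,0.045],[0,0,-0.030,0,0,0,0.045],[0,0,-0.030,0,0,0,0.045],[0,0,-0.030,0,0,0,0.045],[0,0,-0.025,0,0,0,0.045],[0,0,0,0,0,0,0.045],[0,0,0,0,0,0,0.045]]]'
python3 - <<'E'
from h import *
o=r.get_obs();print(o['joints'].round(2),o['tcp_pos'].round(4));R=cv2.Rodrigues(o['orientation'])[0];print(R.round(3))
grab("wrist","w2")
E
```

```text
clock: 3.18
tcp_pos: [0.5591, -0.0268, 0.1583]
orientation: [-1.425, -2.797, 0.003]
contact_force: [0.5, -0.1, -0.1]
grip_width: 0.0451
[ 0.35  0.53 -0.53  1.92  0.37  0.79  0.24] [ 0.5591 -0.0268  0.1583]
[[-0.588  0.809 -0.003]
 [ 0.809  0.588 -0.001]
 [ 0.001 -0.003 -1.   ]]
```

View pics/w2.png

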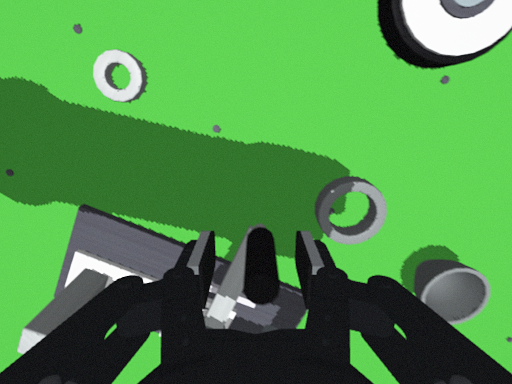

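```bash
python3 -m handwheel '[[[-0.011,-0.0075,0,0,0,0,0.045],[-0.012,-0.0045,0,0,0,0,0.045],[-0.012,-0.0045,0,0,0,0,0.045],[-0.010,-0.0075,0,0,0,0,0.045],[-0.010,-0.0075,0,0,0,0,0.045],[-0.005,-0.0065,0,0,0,0,0.045],[-0.005,-0.0065,0,0,0,0,0.045],[0,0,0,0,0,0,0.045],[0,0,0,0,0,0,0.045]]]'
python3 - <<'E'
from h import *
grab("wrist","w3")
E
```

```text
clock: 3.98
tcp_pos: [0.496, -0.0696, 0.1603]
orientation: [1.422, 2.798, 0.003]
contact_force: [2.9, 4.1, 3.2]
grip_width: 0.0452
```

View pics/w3.png

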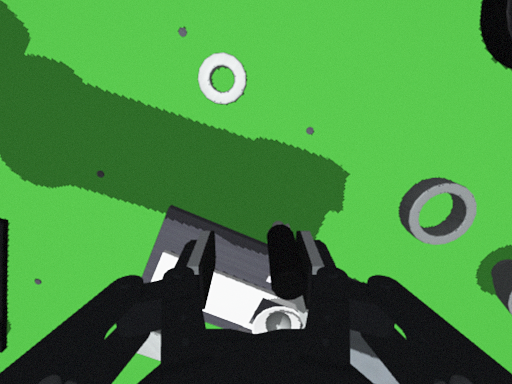

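```bash
python3 -m handwheel '[[[-0.003,-0.005,0,0,0,0,0.045],[-0.002,-0.004,0,0,0,0,0.045],[0,0,0,0,0,0,0.045],[0,0,0,0,0,0,0.045]]]'
```

```text
clock: 4.37
tcp_pos: [0.4913, -0.0781, 0.1597]
orientation: [1.421, 2.799, 0.003]
contact_force: [2.4, 4.0, 2.7]
grip_width: 0.0453
```

```bash
python3 -m handwheel '[[[-0.002,-0.003,0,0,0,0,0.045],[0,0,0,0,0,0,0.045],[0,0,0,0,0,0,0.045]]]'
```

```text
clock: 4.62
tcp_pos: [0.4902, -0.0798, 0.1598]
orientation: [1.419, 2.799, 0.006]
contact_force: [6.9, 6.7, -0.3]
grip_width: 0.0453
```

```bash
python3 -m handwheel '[[[-0.002,-0.003,0,0,0,0,0.045],[0,0,0,0,0,0,0.045],[0,0,0,0,0,0,0.045]]]'
```

```text
clock: 4.87
tcp_pos: [0.4897, -0.0805, 0.1598]
orientation: [1.415, 2.799, 0.013]
contact_force: [10.6, 13.8, -7.1]
grip_width: 0.0456
```

```bash
python3 -m handwheel '[[[0.004,0.006,0,0,0,0,0.045],[0.005,0.009,0,0,0,0,0.045],[0.005,0.0065,0,0,0,0,0.045],[0.005,0.0065,0,0,0,0,0.045],[0.010,0.0075,0,0,0,0,0.045],[0.010,0.0075,0,0,0,0,0.045],[0.012,0.0045,0,0,0,0,0.045],[0.012,0.0045,0,0,0,0,0.045],[0.012,0.0075,0,0,0,0,0.045],[0,0,0,0,0,0,0.045]]]'
python3 - <<'E'
from h import *
grab("wrist","w4"); grab("top","t4")
im,d,k=load("top0"); 
im=load("t4")[0]; cv2.imwrite("pics/t4z.png",cv2.resize(im[110:290,140:400,::-1],None,fx=3,fy=3,interpolation=cv2.INTER_CUBIC))
E
```

```text
clock: 5.7
tcp_pos: [0.5627, -0.0234, 0.1587]
orientation: [-1.42, -2.802, -0.001]
contact_force: [0.2, 0.9, -0.3]
grip_width: 0.0449
```

View pics/w4.png

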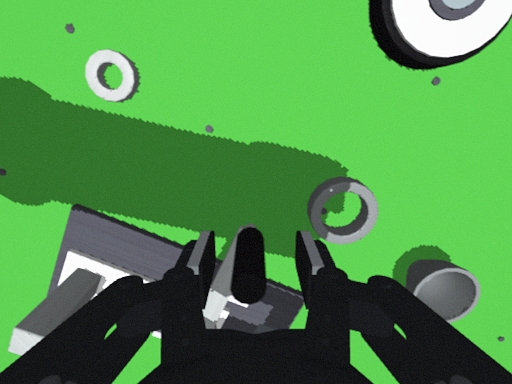

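View pics/t4z.png

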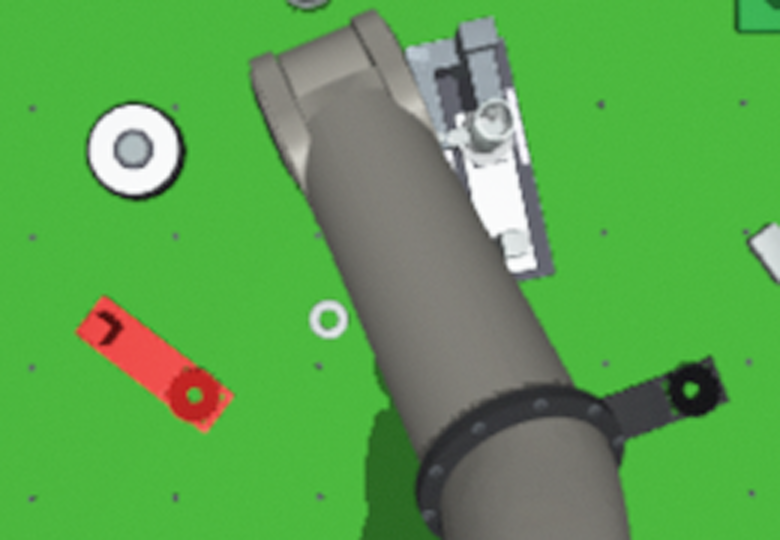

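```bash
python3 -m handwheel '[[[0,0,0.030,0,0,0,0.045],[0,0,0.035,0,0,0,0.045],[0,0,0.035,0,0,0,0.045],[-0.010,-0.021,0.030,0,0,0.11,0.06],[-0.011,-0.021,0,0,0,0.11,0.06],[-0.011,-0.021,0,0,0,0.11,0.06],[-0.011,-0.021,0,0,0,0.11,0.06],[-0.011,-0.021,0,0,0,0.11,0.06],[-0.011,-0.021,0,0,0,0.11,0.06],[-0.010,-0.021,0,0,0,0.11,0.06]]]';  python3 -m handwheel '[[[0,0,0,0,0,0.12,0.06],[0,0,0,0,0,0.12,0.06],[0,0,0,0,0,0.12,0.06],[0,0,0,0,0,0,0.06],[0,0,0,0,0,0,0.06]]]'
python3 - <<'E'
from h import *
o=r.get_obs();print(o['joints'].round(2),o['tcp_pos'].round(4));R=cv2.Rodrigues(o['orientation'])[0];print(R.round(3),np.degrees(np.arctan2(R[1,0],R[0,0])))
im,d,k=grab("wrist","w5")
P=cloud(d,k);Z=P[...,2]
m=(Z>.075)&(Z<.1)&(abs(P[...,0]-.486)<.03)&(abs(P[...,1]+.172)<.03); q=P[m]; print(m.sum(),np.median(q,0).round(4)); print(cv2.minAreaRect(P[m][:,:2].astype(np.float32)))
E
```

```text
clock: 6.63
tcp_pos: [0.4837, -0.1735, 0.2884]
orientation: [-0.259, -3.128, 0.001]
contact_force: [0.9, -0.1, -0.4]
grip_width: 0.0606
clock: 7.05
tcp_pos: [0.4849, -0.1725, 0.2884]
orientation: [0.291, -3.126, -0.0]
contact_force: [0.2, 0.3, -0.7]
grip_width: 0.0598
[ 0.88  0.33 -0.79  1.91  0.27  1.02  1.73] [ 0.4849 -0.1725  0.2884]
[[-0.983 -0.185 -0.002]
 [-0.185  0.983 -0.   ]
 [ 0.002  0.    -1.   ]] -169.35587721399324
468 [ 0.4866 -0.1747  0.0855]
((0.4879123866558075, -0.17454351484775543), (0.021672062575817108, 0.02068236656486988), 10.66734790802002)
```

View pics/w5.png

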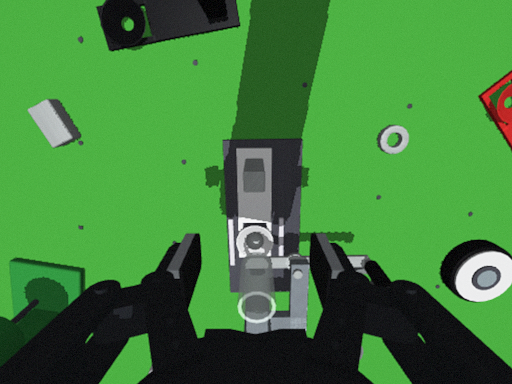

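```bash
python3 -m handwheel '[[[0.003,-0.0015,-0.035,0,0,0.005,0.06],[0,0,-0.035,0,0,0,0.06],[0,0,-0.035,0,0,0,0.06],[0,0,-0.035,0,0,0,0.06],[0,0,-0.033,0,0,0,0.06],[0,0,0,0,0,0,0.06],[0,0,0,0,0,0,0.06]]]'
python3 - <<'E'
from h import *
o=r.get_obs();print(o['joints'].round(2),o['tcp_pos'].round(4),o['contact_force'].round(1))
im,d,k=grab("wrist","w6")
E
```

```text
clock: 7.68
tcp_pos: [0.4881, -0.1731, 0.1151]
orientation: [0.304, -3.123, -0.002]
contact_force: [-0.2, -0.5, 1.0]
grip_width: 0.0598
[ 0.73  0.58 -0.64  2.03  0.53  0.7   1.52] [ 0.4881 -0.1731  0.1151] [-0.2 -0.5  1. ]
```

View pics/w6.png

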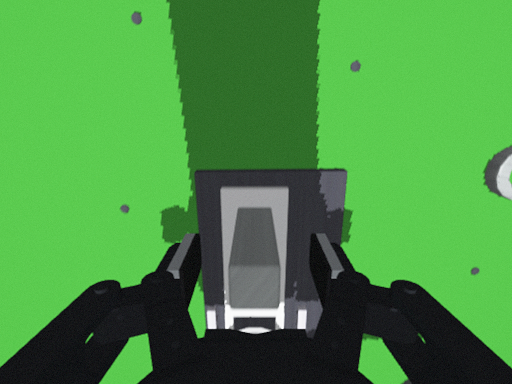

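```bash
python3 -m handwheel '[[[0,0,0,0,0,0,0.035],[0,0,0,0,0,0,0.026],[0,0,0,0,0,0,0.018],[0,0,0,0,0,0,0.01],[0,0,0,0,0,0,0.01],[0,0,0,0,0,0,0.01],[0,0,0,0,0,0,0.01],[0,0,0,0,0,0,0.01]]]' 80
```

```text
clock: 8.4
tcp_pos: [0.49, -0.1738, 0.1176]
orientation: [-0.305, 3.124, -0.002]
contact_force: [-1.0, 0.3, 7.7]
grip_width: 0.0211
```

```bash
python3 -m handwheel '[[[0,0,0.004,0,0,0,0.01],[0,0,0.004,0,0,0,0.01],[0,0,0.002,0,0,0,0.01],[0,0,0,0,0,0,0.01],[0,0,0,0,0,0,0.01]]]'
python3 - <<'E'
from h import *
o=r.get_obs();print(o['joints'].round(2),o['tcp_pos'].round(4),o['contact_force'].round(1),o['moment'].round(2))
im,d,k=grab("wrist","w7")
grab("side","s7")
im=load("s7")[0];cv2.imwrite("pics/s7z.png",cv2.resize(im[80:320,160:400,::-1],None,fx=2.5,fy=2.5,interpolation=cv2.INTER_CUBIC))
E
```

```text
clock: 8.82
tcp_pos: [0.4889, -0.1738, 0.126]
orientation: [0.306, -3.127, 0.0]
contact_force: [0.3, -0.2, -3.3]
grip_width: 0.0214
[ 0.74  0.56 -0.65  2.03  0.51  0.72  1.53] [ 0.4889 -0.1738  0.126 ] [ 0.3 -0.2 -3.3] [0.01 0.07 0.04]
```

View pics/s7z.png

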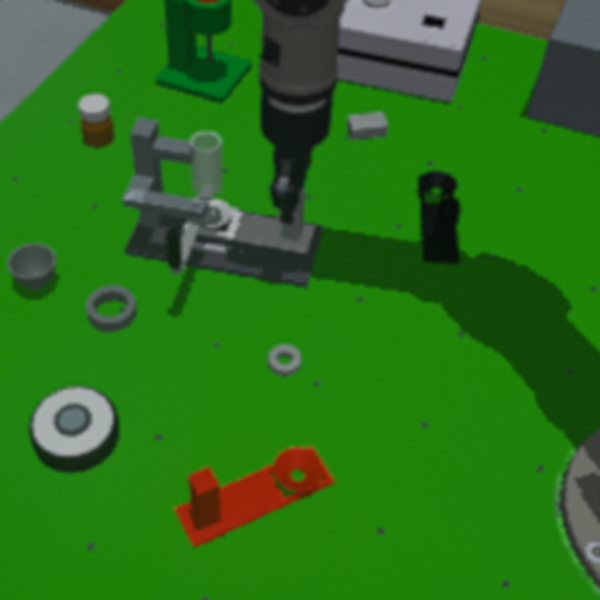

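View pics/w7.png

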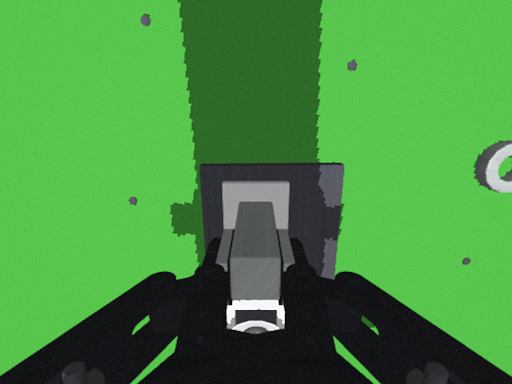

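```bash
python3 -m handwheel '[[[-0.005,-0.001,0,0,0,0,0.01],[-0.010,-0.002,0,0,0,0,0.01],[-0.012,-0.0024,0,0,0,0,0.01],[-0.012,-0.0024,0,0,0,0,0.01],[-0.012,-0.0024,0,0,0,0,0.01],[-0.009,-0.0018,0,0,0,0,0.01],[-0.006,-0.0012,0,0,0,0,0.01],[-0.003,-0.0006,0,0,0,0,0.01],[0,0,0,0,0,0,0.01],[0,0,0,0,0,0,0.01]]]'
python3 - <<'E'
from h import *
o=r.get_obs();print(o['joints'].round(2),o['tcp_pos'].round(4),o['contact_force'].round(1),o['moment'].round(2))
grab("side","s8"); grab("top","t8")
im=load("s8")[0];cv2.imwrite("pics/s8z.png",cv2.resize(im[80:320,160:400,::-1],None,fx=2.5,fy=2.5,interpolation=cv2.INTER_CUBIC))
E
```

```text
clock: 9.75
tcp_pos: [0.4205, -0.1875, 0.1261]
orientation: [-0.306, 3.126, -0.0]
contact_force: [0.8, -0.4, -2.8]
grip_width: 0.0208
[ 0.84  0.49 -0.67  2.16  0.5   0.65  1.59] [ 0.4205 -0.1875  0.1261] [ 0.8 -0.4 -2.8] [-0.01  0.04 -0.01]
```

View pics/s8z.png

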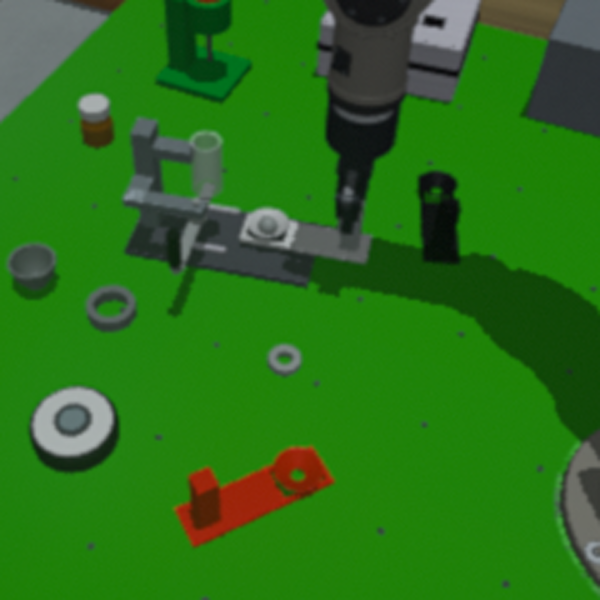

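View pics/t8.png

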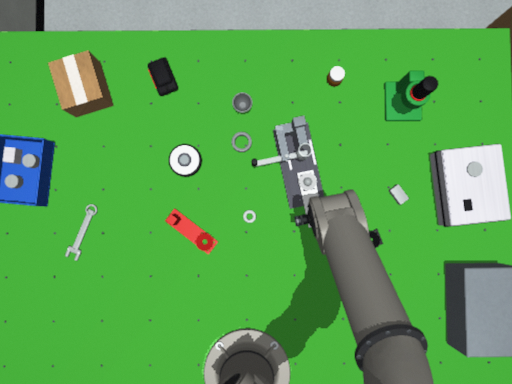

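```bash
python3 -m handwheel '[[[0,0,0.006,0,0,0,0.01],[0,0,0.012,0,0,0,0.01],[0,0,0.018,0,0,0,0.01],[0,0,0.022,0,0,0,0.01],[0,0,0.022,0,0,0,0.01],[0,0,0.022,0,0,0,0.01],[0,0,0.018,0,0,0,0.01],[0,0,0.012,0,0,0,0.01],[0,0,0.006,0,0,0,0.01],[0,0,0.002,0,0,0,0.01]]]';python3 -m handwheel '[[[0.001,0.005,0,0,0,0,0.01],[0.002,0.011,0,0,0,0,0.01],[0.003,0.017,0,0,0,0,0.01],[0.004,0.022,0,0,0,0,0.01],[0.004,0.022,0,0,0,0,0.01],[0.004,0.022,0,0,0,0,0.01],[0.004,0.022,0,0,0,0,0.01],[0.004,0.022,0,0,0,0,0.01],[0.004,0.022,0,0,0,0,0.01],[0.004,0.022,0,0,0,0,0.01]]]'; python3 -c "
from h import *
o=r.get_obs();print(o['joints'].round(2),o['tcp_pos'].round(4),o['contact_force'].round(1),cv2.Rodrigues(o['orientation'])[0].round(3))"
```

```text
clock: 10.68
tcp_pos: [0.4204, -0.1874, 0.2671]
orientation: [-0.306, 3.125, -0.002]
contact_force: [-0.5, 0.1, -2.0]
grip_width: 0.0212
clock: 11.52
tcp_pos: [0.4533, 0.0019, 0.2649]
orientation: [0.308, -3.124, -0.002]
contact_force: [0.2, 0.0, -2.8]
grip_width: 0.0211
[ 0.66  0.27 -0.91  2.06  0.27  0.93  1.37] [0.4533 0.0019 0.2649] [ 0.2  0.  -2.8] [[-0.981 -0.195 -0.002]
 [-0.195  0.981  0.001]
 [ 0.002  0.001 -1.   ]]
```

```bash
python3 -m handwheel '[[[0.004,0.022,0,0,0,0,0.01],[0.004,0.022,0,0,0,0,0.01],[0.004,0.022,0,0,0,0,0.01],[0.004,0.022,0,0,0,0,0.01],[0.003,0.020,0,0,0,0,0.01],[0.003,0.016,0,0,0,0,0.01],[0.002,0.011,0,0,0,0,0.01],[0.001,0.007,0,0,0,0,0.01],[0.0005,0.003,0,0,0,0,0.01],[0,0,0,0,0,0,0.01]]]';python3 -m handwheel '[[[0,0,-0.004,0,0,0,0.01],[0,0,-0.008,0,0,0,0.01],[0,0,-0.010,0,0,0,0.01],[0,0,-0.008,0,0,0,0.01],[0,0,-0.005,0,0,0,0.01],[0,0,-0.003,0,0,0,0.01],[0,0,0,0,0,0,0.01],[0,0,0,0,0,0,0.01]]]'
python3 - <<'E'
from h import *
o=r.get_obs();print(o['joints'].round(2),o['tcp_pos'].round(4),o['contact_force'].round(1),cv2.Rodrigues(o['orientation'])[0].round(3))
for n in("side","top","wrist"):
    im,d,k=grab(n,n[0]+"9")
    for l in("ball_center","tray_pocket","tray_handle"):
        for m in r.masks_of(l,n):
            P=cloud(d,k); print(n,l,round(m["p"],2),m["at"],m["pixels"].sum(),np.nanmedian(P[m["pixels"]],0).round(4))
im=load("s9")[0];cv2.imwrite("pics/s9z.png",cv2.resize(im[80:320,120:400,::-1],None,fx=2.5,fy=2.5,interpolation=cv2.INTER_CUBIC))
E
```

```text
clock: 12.35
tcp_pos: [0.4793, 0.145, 0.2655]
orientation: [0.307, -3.126, -0.0]
contact_force: [-0.1, 0.3, -3.0]
grip_width: 0.0213
clock: 13.02
tcp_pos: [0.4796, 0.1447, 0.2278]
orientation: [0.306, -3.126, -0.0]
contact_force: [-0.4, -0.2, -2.8]
grip_width: 0.0213
[ 0.31  0.42 -0.88  1.99  0.41  0.91  0.97] [0.4796 0.1447 0.2278] [-0.4 -0.2 -2.8] [[-0.981 -0.194 -0.   ]
 [-0.194  0.981  0.   ]
 [ 0.     0.    -1.   ]]
side ball_center 0.42 [184.1, 222.0] 70 [0.5718 0.1664 0.139 ]
side tray_pocket 0.82 [337.0, 165.7] 519 [ 0.3325 -0.2521  0.0116]
side tray_pocket 0.59 [257.7, 276.2] 1260 [0.3881 0.1574 0.0077]
side tray_pocket 0.57 [206.5, 232.6] 1013 [0.5231 0.155  0.1255]
side tray_handle 0.84 [335.5, 169.4] 483 [ 0.3327 -0.2518  0.0124]
side tray_handle 0.63 [258.6, 278.2] 1191 [0.3876 0.1572 0.0079]
side tray_handle 0.57 [204.7, 230.8] 1038 [0.5211 0.1549 0.1254]
top ball_center 0.52 [180.3, 152.4] 58 [0.5756 0.1616 0.1412]
top tray_pocket 0.85 [186.4, 157.2] 340 [0.5737 0.1523 0.1302]
top tray_pocket 0.57 [359.0, 247.2] 937 [ 0.3383 -0.2963  0.0082]
top tray_handle 0.91 [352.7, 243.7] 920 [ 0.3396 -0.2968  0.0085]
top tray_handle 0.89 [187.3, 157.7] 364 [0.5749 0.1546 0.1304]
wrist tray_pocket 0.89 [277.8, 77.4] 7789 [0.3821 0.1471 0.0087]
wrist tray_pocket 0.85 [256.8, 242.3] 7763 [0.469  0.1435 0.1565]
wrist tray_handle 0.92 [279.6, 80.4] 7596 [0.382  0.1474 0.0087]
wrist tray_handle 0.66 [13.2, 230.5] 5880 [ 0.5598 -0.1006  0.0102]
wrist tray_handle 0.62 [255.7, 247.0] 7489 [0.4688 0.1433 0.1595]
wrist tray_handle 0.53 [24.2, 253.9] 2037 [ 0.5596 -0.0235  0.0959]
```

View pics/s9z.png

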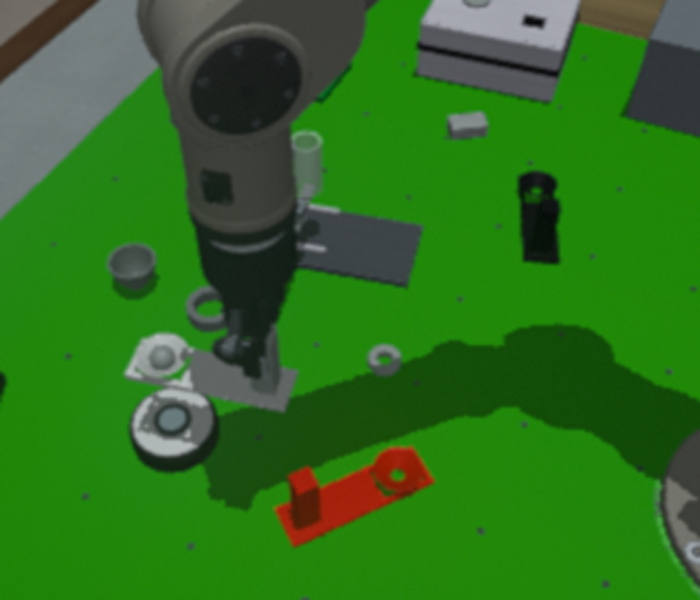

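View pics/t9.png

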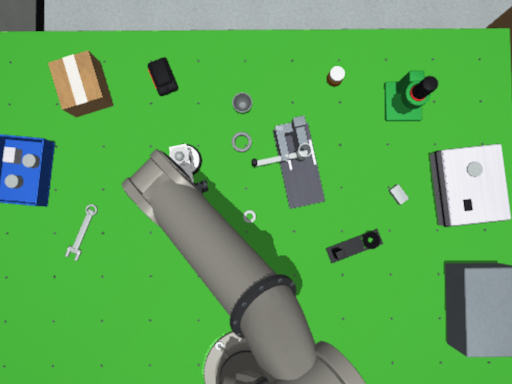

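View pics/w9.png

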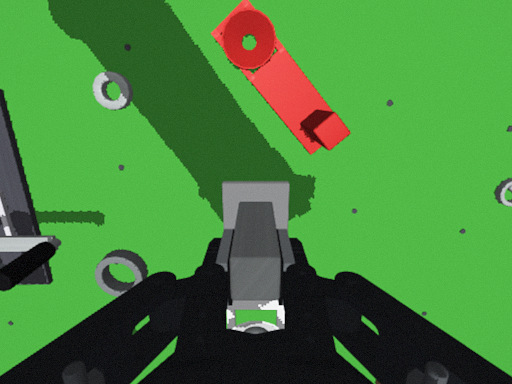

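Run:
```python
from h import *
_,_,kt=load("t9");_,_,ks=load("s9")
im,d,_=load("t9")
print(ray(180.3,152.4,.13,kt),ray(184.1,222,.13,ks))
# triangulate
A=[];b=[]
for (u,v),k in(((180.3,152.4),kt),((184.1,222),ks)):
    q=k[3]@np.array([(u-k[1])/k[0],(v-k[2])/k[0],1]);q/=np.linalg.norm(q);M=np.eye(3)-np.outer(q,q);A.append(M);b.append(M@k[4])
print(np.linalg.lstsq(np.vstack(A),np.hstack(b),rcond=None)[0])
# lens from original side & top frames
for n in("top0","side0"):
    im,d,k=load(n);P=cloud(d,k);Z=P[...,2]
    m=(Z>.02)&(Z<.042)&(abs(P[...,0]-.578)<.055)&(abs(P[...,1]-.166)<.06); print(n,cv2.minEnclosingCircle(P[m][:,:2].astype(np.float32)))
# tray level: fit plane of white tray in side view
im,d,k=load("s9");P=cloud(d,k);Z=P[...,2]
m=(Z>.108)&(Z<.131)&(P[...,0]>.44)&(P[...,0]<.56)&(abs(P[...,1]-(.145+(P[...,0]-.48)*.2))<.03)
q=P[m]
for _ in range(4):
    A=np.c_[q[:,:2]-q[:,:2].mean(0),np.ones(len(q))]; s=np.linalg.lstsq(A,q[:,2],rcond=None)[0]; e=abs(A@s-q[:,2]); q=q[e<2*np.median(e)+1e-4]
print(len(q),s,np.degrees(np.arctan(s[:2])))
o=r.get_obs();print(o["tcp_pos"],o["clock"])
im=load("s9")[0];cv2.imwrite("pics/s9zz.png",cv2.resize(im[200:270,160:250,::-1],None,fx=8,fy=8,interpolation=cv2.INTER_CUBIC))
```

```text
[0.58404114 0.16043524 0.13      ] [0.57815719 0.16056124 0.13      ]
[0.58227401 0.15966852 0.1268421 ]
top0 ((0.5790888071060181, 0.16468745470046997), 0.04496242478489876)
side0 ((0.5782293081283569, 0.1665230095386505), 0.04488084092736244)
374 [-0.00800403  0.00948726  0.12474967] [-0.45858717  0.54356348]
[0.47958787 0.14454851 0.2279441 ] 13.6167
```

View pics/s9zz.png

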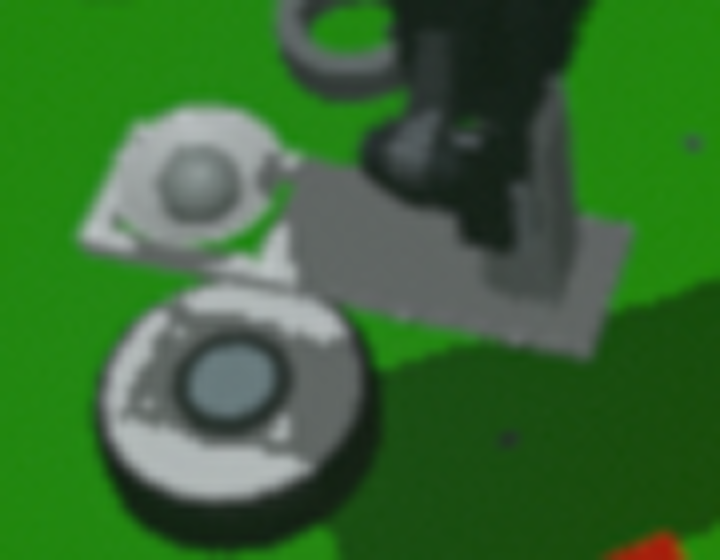

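```bash
python3 -m handwheel '[[[-0.0005,0.001,0,0,0,0,0.01],[-0.0005,0.0015,0,0,0,0,0.01],[0,0,0,0,0,0,0.01],[0,0,0,0,0,0,0.01],[0,0,0,0,0,0,0.01],[0,0,0,0,0,0,0.01]]]'
python3 - <<'E'
from h import *
im,d,k=grab("side","s10");P=cloud(d,k)
for m in r.masks_of("ball_center","side")[:1]: print(m["p"],m["at"],ray(*m["at"],.13,k))
it,dt,kt=grab("top","t10")
for m in r.masks_of("ball_center","top")[:1]: print(m["p"],m["at"],ray(*m["at"],.13,kt))
o=r.get_obs();print(o['tcp_pos'].round(4),abs(o['qvel']).max(),o['contact_force'].round(1),o['clock'])
cv2.imwrite("pics/s10z.png",cv2.resize(im[200:270,160:250,::-1],None,fx=6,fy=6,interpolation=cv2.INTER_CUBIC))
cv2.imwrite("pics/t10z.png",cv2.resize(it[130:190,150:220,::-1],None,fx=8,fy=8,interpolation=cv2.INTER_CUBIC))
E
```

```text
clock: 14.12
tcp_pos: [0.4786, 0.1471, 0.2279]
orientation: [-0.306, 3.127, -0.0]
contact_force: [-1.2, -0.1, -2.0]
grip_width: 0.0209
0.42 [184.7, 223.3] [0.5748619  0.16312561 0.13      ]
[0.4786 0.1471 0.2279] 0.0015858155541470524 [ 1.2 -0.5 -1.8] 14.3167
```

View pics/t10z.png

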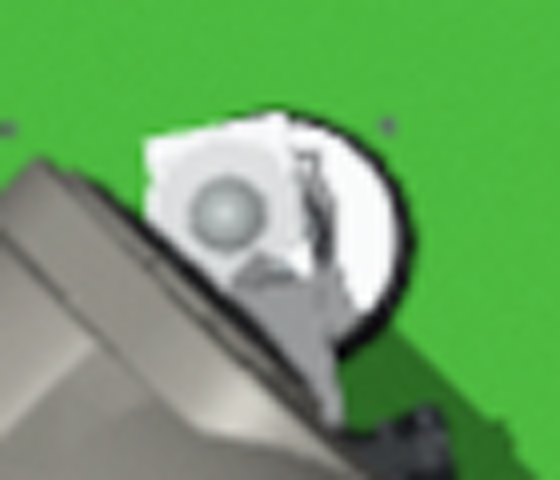

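Run:
```python
from h import *
k=load("t10")[2]; print(ray(178,156.1,.13,k))
r.hand_in()
```

```text
[0.57472627 0.16623934 0.13      ]
the job is handed in; nothing more can be done
```

I handed the job in at about 14.3 s. The tray was still held still and level, with the ball in its pocket over the camera's lens.

**What I did**
- I swung the lever to its stop, where the force rose to about 17 N, and guided it back to rest. Pictures afterwards showed it at rest and the ball in the pocket.
- I gripped the square post at 80 N, lifted the tray about 8 mm and drew it out 70 mm. I then raised it above the knob's height and carried it to the camera. The other things looked undisturbed in the pictures.

**Last checks**
- **Ball against lens:** assuming a ball height of 0.13 m, the last side and top pictures put the ball at (0.575, 0.163) and (0.575, 0.166). The lens measured (0.578, 0.165), so the offset is about 3–4 mm.
- **Height:** by the arm's pose and the tray's sizes the ball is about 10 cm above the lens. A two-camera fix just before the final nudge gave 0.127 m above the table, about 97 mm above the lens.
- **Level:** a plane fit to the tray was within 0.6 degrees of level, measured before the final nudge of about 3 mm.
- **Stillness:** the joints were practically still and the wrist force agreed with the weight of the tray and ball.

**Disagreements:** before that nudge the camera fixes of the ball differed by about 6 mm in x. In the last top picture the network did not find the ball, so I read its position by eye.

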